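Move a row of vials to the other rack in reverse order

TASK

The vials in the coloured sockets are to be handed on in reverse: move all four to the dark grey rack, one per pocket, so that the vial now at the left end of the row stands at the right end of the dark grey rack, and so on along the row (left and right as the robot sees them). Set each one down in its pocket rather than dropping it, keep the vials upright throughout, and leave them all standing and released.

Things in the scene. Friction and masses are not known exactly. Their poses are not given: they have to be found in the camera images.
- vial_red (a point): small amber glass vial standing upright, white label band and ribbed red screw cap; a plain cylinder 24 mm in diameter and 70 mm tall, 25 to 49 g. This point is its centre, 35 mm above its underside; z is its long axis, up. It starts loosely in the pocket of the red socket.
- vial_yellow (a point): small amber glass vial standing upright, white label band and ribbed yellow screw cap; a plain cylinder 24 mm in diameter and 70 mm tall, 25 to 49 g. This point is its centre, 35 mm above its underside; z is its long axis, up. It starts loosely in the pocket of the yellow socket.
- vial_green (a point): small amber glass vial standing upright, white label band and ribbed green screw cap; a plain cylinder 24 mm in diameter and 70 mm tall, 25 to 49 g. This point is its centre, 35 mm above its underside; z is its long axis, up. It starts loosely in the pocket of the green socket.
- vial_blue (a point): small amber glass vial standing upright, white label band and ribbed blue screw cap; a plain cylinder 24 mm in diameter and 70 mm tall, 25 to 49 g. This point is its centre, 35 mm above its underside; z is its long axis, up. It starts loosely in the pocket of the blue socket.
- socket_red: red plastic single socket, a block 60 (x) by 48 (y) by 26 mm tall with one round pocket from above, 40 mm in diameter and 22 mm deep with a white floor, at its middle; fixed on the light grey base of the old rack. It stays where it is and so keeps showing where the red-capped vial stood. Origin: centre of the block's underside, x and y as those of the old rack.
- socket_yellow: yellow plastic single socket, a block 60 (x) by 48 (y) by 26 mm tall with one round pocket from above, 40 mm in diameter and 22 mm deep with a white floor, at its middle; fixed on the light grey base of the old rack. It stays where it is and so keeps showing where the yellow-capped vial stood. Origin: centre of the block's underside, x and y as those of the old rack.
- socket_green: green plastic single socket, a block 60 (x) by 48 (y) by 26 mm tall with one round pocket from above, 40 mm in diameter and 22 mm deep with a white floor, at its middle; fixed on the light grey base of the old rack. It stays where it is and so keeps showing where the green-capped vial stood. Origin: centre of the block's underside, x and y as those of the old rack.
- socket_blue: blue plastic single socket, a block 60 (x) by 48 (y) by 26 mm tall with one round pocket from above, 40 mm in diameter and 22 mm deep with a white floor, at its middle; fixed on the light grey base of the old rack. It stays where it is and so keeps showing where the blue-capped vial stood. Origin: centre of the block's underside, x and y as those of the old rack.
- old_rack: fixed light grey base plate 70 (x) by 212 (y) by 6 mm with the four coloured sockets in a row, in any order, at y = +75, +25, -25, -75 mm. Origin: centre of its underside, on the table; x across the row, away from the robot, y along the row to the robot's left, z up (yaw within 0.2 rad). Socket tops are at 32 mm, pocket floors at 10 mm above the table: a vial has its centre at 45, top at 80 mm.
- dark_rack: fixed dark grey rack on a light grey base plate 70 (x) by 212 (y) mm; four empty white-floored round pockets, 40 mm wide, 22 deep, at x = 0, y = +75, +25, -25, -75 mm. Origin: centre of its underside, on the table; x across the row, away from the robot, y along the row to the robot's left, z up (yaw within 0.2 rad). Rack top at 32 mm, pocket floors at 10 mm above the table. Loose flat things up to 14 mm high lie near.

How it is judged (in metres and radians):
At the end, for the whole second after the job is handed in: Each vial is released, at rest and upright (0.15 rad) on the floor of a dark-rack pocket (centre within 11 mm in the rack's x and y, 6 mm in height), mirrored: the vial whose coloured socket is at y of the old rack is in the pocket at -y of the dark grey rack (((y of socket_red in the frame of old_rack between 0.065 and 0.085 m and y of vial_red in the frame of dark_rack between -0.086 and -0.064 m) or (y of socket_red in the frame of old_rack between 0.015 and 0.035 m and y of vial_red in the frame of dark_rack between -0.036 and -0.014 m) or (y of socket_red in the frame of old_rack between -0.035 and -0.015 m and y of vial_red in the frame of dark_rack between 0.014 and 0.036 m) or (y of socket_red in the frame of old_rack between -0.085 and -0.065 m and y of vial_red in the frame of dark_rack between 0.064 and 0.086 m)) and x of vial_red in the frame of dark_rack between -0.011 and 0.011 m and z of vial_red in the frame of dark_rack between 0.039 and 0.051 m and angle between each of vial_red, vial_yellow, vial_green, vial_blue's own z axis and vertical below 0.15 rad and linear speed of each of vial_cap_red, vial_cap_yellow, vial_cap_green, vial_cap_blue below 0.02 m/s and ((y of socket_yellow in the frame of old_rack between 0.065 and 0.085 m and y of vial_yellow in the frame of dark_rack between -0.086 and -0.064 m) or (y of socket_yellow in the frame of old_rack between 0.015 and 0.035 m and y of vial_yellow in the frame of dark_rack between -0.036 and -0.014 m) or (y of socket_yellow in the frame of old_rack between -0.035 and -0.015 m and y of vial_yellow in the frame of dark_rack between 0.014 and 0.036 m) or (y of socket_yellow in the frame of old_rack between -0.085 and -0.065 m and y of vial_yellow in the frame of dark_rack between 0.064 and 0.086 m)) and x of vial_yellow in the frame of dark_rack between -0.011 and 0.011 m and z of vial_yellow in the frame of dark_rack between 0.039 and 0.051 m and ((y of socket_green in the frame of old_rack between 0.065 and 0.085 m and y of vial_green in the frame of dark_rack between -0.086 and -0.064 m) or (y of socket_green in the frame of old_rack between 0.015 and 0.035 m and y of vial_green in the frame of dark_rack between -0.036 and -0.014 m) or (y of socket_green in the frame of old_rack between -0.035 and -0.015 m and y of vial_green in the frame of dark_rack between 0.014 and 0.036 m) or (y of socket_green in the frame of old_rack between -0.085 and -0.065 m and y of vial_green in the frame of dark_rack between 0.064 and 0.086 m)) and x of vial_green in the frame of dark_rack between -0.011 and 0.011 m and z of vial_green in the frame of dark_rack between 0.039 and 0.051 m and ((y of socket_blue in the frame of old_rack between 0.065 and 0.085 m and y of vial_blue in the frame of dark_rack between -0.086 and -0.064 m) or (y of socket_blue in the frame of old_rack between 0.015 and 0.035 m and y of vial_blue in the frame of dark_rack between -0.036 and -0.014 m) or (y of socket_blue in the frame of old_rack between -0.035 and -0.015 m and y of vial_blue in the frame of dark_rack between 0.014 and 0.036 m) or (y of socket_blue in the frame of old_rack between -0.085 and -0.065 m and y of vial_blue in the frame of dark_rack between 0.064 and 0.086 m)) and x of vial_blue in the frame of dark_rack between -0.011 and 0.011 m and z of vial_blue in the frame of dark_rack between 0.039 and 0.051 m); the robot touches nothing.
It fails at once if a vial is tipped over (angle between any of vial_red, vial_yellow, vial_green, vial_blue's own z axis and vertical above 0.7 rad).
It fails at once if a vial is dropped into a rack or onto the table from a height (over about 25 mm) ((linear speed of vial_cap_red above 0.7 m/s and height (world z) of vial_red below 0.06 m) or (linear speed of vial_cap_yellow above 0.7 m/s and height (world z) of vial_yellow below 0.06 m) or (linear speed of vial_cap_green above 0.7 m/s and height (world z) of vial_green below 0.06 m) or (linear speed of vial_cap_blue above 0.7 m/s and height (world z) of vial_blue below 0.06 m)).
It also fails if it takes over 96 s, if anything falls off the work surface, if the arm or the gripper's body presses on something with over 40 N, if the wrist force passes 120 N, or if a joint passes its speed limit or range.

ROBOT

A 7-joint arm with a two-finger parallel gripper is mounted at the origin on a cart in front of the work surface, level with it; the furniture and walls round the work are solid. World frame = base frame: x ahead of the robot, y to its left, z up, the work surface at z = 0. Lengths are in m, angles in degrees, forces in N, time in s.
With the tool pointing down it reaches from about 0.4 to 0.85 m from the base axis. Payload 4.5 kg.
Tool frame: the origin (TCP) lies at the very end of the fingers, on their centre line; the grasp point (between the pads) lies 19 mm behind it; y points along the fingers, x is the direction in which the jaws open and shut, and the axes are right-handed (so a half turn about y gives the same grasp; the last joint's range is limited). The gripper opens to 85 mm and grips with 20 to 120 N. Pads are 22 mm wide; open, the fingers measure 114 mm over their backs; the gripper's body (76 mm by 85 mm) begins 54 mm behind the grasp point. The pads swing forward as they close: fully open they stand 13 mm farther back than shut.
Start: joints at [-68.652, 39.483, -11.15, 89.685, 9.013, 51.709, -12.324], TCP at [0.208, 0.59, 0.231] pointing down, gripper open.
Joint ranges: [-172.22, 172.22], [-26.19, 119.32], [-84.43, 86.54], [7.71, 146.69], [-57.33, 237.33], [2.42, 119.75], [-152.13, 152.13]. Speed limits (degrees/s): [147.25, 147.25, 180, 180, 180, 180, 180].

INTERFACE

Orientations are given as [roll, pitch, yaw] about the fixed x, y, z axes, in that order (R = Rz(yaw) Ry(pitch) Rx(roll)).
In Python, from workcell import get_state, camera, get_calibration, finish_job gives the robot as it stands.
- The arm moves only by the shell command python3 -m pendant 'ROWS' [OPENING] [FORCE]. ROWS is text: rows parted by semicolons, each of 6 numbers parted by spaces: the shift along the world's x, y, z in cm, then the turn, a rotation vector about the world's x, y, z in rad. In form: tx ty tz ax ay az; .... A call has 1 to 12 rows; each row shifts and turns the commanded pose from where the row before left it; what a row does not reach is not made up. A row lasts 1/10 s, in which the tool goes at most 50 mm and 8.59 degrees, less where a joint would pass 70% of its speed; a pose out of reach is approached as far as the arm can. A call is refused whole if a number of a shift passes 5 or a number of a turn 0.15, either way. A call with a gripper value outside its range is refused whole. OPENING is the finger opening in cm, from 0 to 8.54, set as the call begins (- or left out, the last holds). The fingers move at their own pace and stop on an object; FORCE is the grip in N (left out, the last holds). Time passes only in rows, so rows that do not move let the fingers close. It gives the time, the measured TCP pose, the force and the opening at its end, in the units of the state.
- get_state(): the state, without advancing time (a new reading comes with each control period).
- camera(name): name is "scene" or "top"; returns (picture, depth): 400x640x3 uint8, blue, green, red; 400x640 float32, m along the optical axis (not along the pixel's ray), 0 where there is no reading.
- get_calibration(name): a dict with "K" (3x3 intrinsics, pixels), "R" (3x3) and "t" (3): a world point X has camera coordinates R X + t. Camera axes: x right, y down, z forward; pixel columns grow to the right and rows downward; lengths in m; the calibration is good to about 2 mm. A picture is of the moment at which its call begins. get_calibration takes no time and is no camera call.
- finish_job(): hands the job in, once; it reports no verdict.
The state is a dict: "time": time; "joint_pos": joint angles; "joint_vel": joint speeds; "effort": joint torques, N m; "ee_pos": TCP position; "tool_rot": TCP orientation; "contact_force": force on the tool from outside, world axes, zero at the start; "moment": the same for the moment, N m; "width": opening from 0.0 (shut) to 1.0 (fully open).
Only numpy, scipy, OpenCV 4.12 (cv2) and the standard library are available. Lean on these libraries where they do the work, as an engineer would, in place of code of your own. Each camera call takes 0.05 s, during which the arm holds its last target. There are 200 camera calls.

## Working session

There is one attempt and no reset: what is moved stays moved. The work goes in short steps, Python scripts to look and compute and a shell command to move; the robot and the scene stay as the last step left them, time stands still between calls to the robot, and variables do not carry over. Pictures are saved under pics/ and viewed, about 12 in all and at most 16, crops included, and the job is handed in when it is done.

```bash
ls; mkdir -p pics; python3 - <<'E'
from workcell import *
import cv2
print(get_state())
for n in("scene","top"):
    im,d=camera(n); cv2.imwrite(f"pics/{n}0.png",im); c=get_calibration(n); print(n,c)
E
```

```text
pics
{'time': 0.0, 'joint_pos': array([-68.65090946,  39.53427626, -11.14544036,  89.74630806,
         9.01143139,  51.70960166, -12.32271322]), 'joint_vel': array([ 0.02340332,  0.11040858,  0.01744457,  0.04274685,  0.03114917,
       -0.09847784, -0.05248733]), 'effort': array([-7.21623132e-05, -5.39621866e+01, -1.26674417e+00, -1.58551955e+01,
        9.04649904e-03,  9.42177954e-03,  5.81268324e-06]), 'ee_pos': array([0.2075461 , 0.58882663, 0.23046574]), 'tool_rot': array([-90.00653973,   0.10818505,  70.59384835]), 'contact_force': array([-0.33226615, -0.15497033, -0.35822611]), 'moment': array([ 0.00635139, -0.03980517,  0.02001711]), 'width': 0.9991475945024618}
scene {'K': array([[399.27409427,   0.        , 314.82148662],
       [  0.        , 399.27409427, 197.36338814],
       [  0.        ,   0.        ,   1.        ]]), 'R': array([[-0.49807255, -0.8670368 ,  0.01307378],
       [-0.5429907 ,  0.30009705, -0.78428493],
       [ 0.6760805 , -0.39772974, -0.62026302]]), 't': array([0.41177211, 0.27982683, 0.63440024])}
top {'K': array([[382.33220619,   0.        , 318.0681361 ],
       [  0.        , 382.33220619, 196.98393899],
       [  0.        ,   0.        ,   1.        ]]), 'R': array([[-0.02460447, -0.99957328, -0.01574414],
       [-0.98129905,  0.0271562 , -0.19056423],
       [ 0.19091046,  0.01076098, -0.98154847]]), 't': array([0.19517724, 0.51977054, 0.8096143 ])}
```

View pics/top0.png

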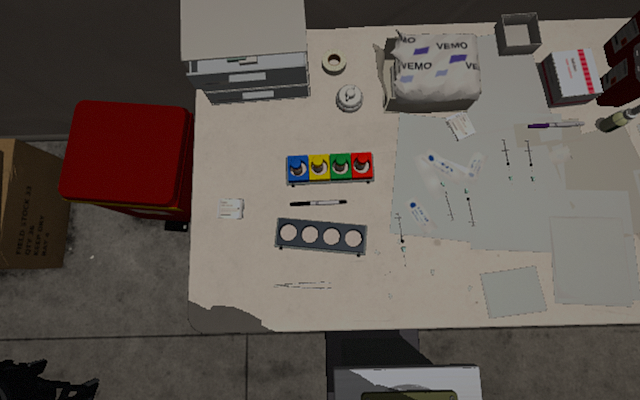

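View pics/scene0.png

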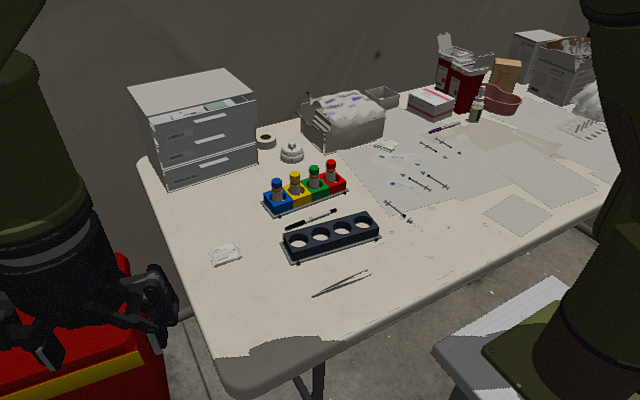

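The row, left to right, is blue, yellow, green, red (top view, x 297–361, y 167). The dark rack's pockets are at about (288–354, 232–239). From its left end, the dark rack must therefore hold red, green, yellow, blue.

```bash
cat > h.py <<'E'
from workcell import *
import cv2, numpy as np
def cloud(n):
    im,d=camera(n); c=get_calibration(n); K,R,t=c["K"],c["R"],c["t"]
    v,u=np.mgrid[:400,:640]
    P=np.stack([(u-K[0,2])/K[0,0]*d,(v-K[1,2])/K[1,1]*d,d],-1)
    X=(P-t)@R; X[d==0]=np.nan
    return im,X,(K,R,t)
def ray(uv,c,z):
    K,R,t=c; r=(np.c_[uv,np.ones(len(uv))]@np.linalg.inv(K).T)@R; o=-R.T@t
    return o+r*((z-o[2])/r[:,2])[:,None]
HUE=dict(blue=(100,125),yellow=(20,35),green=(45,85),red=(172,8))
def huemask(im,c):
    h=cv2.cvtColor(im,cv2.COLOR_BGR2HSV).astype(int); a,b=HUE[c]; H=h[...,0]
    m=(H>=a)&(H<=b) if a<b else (H>=a)|(H<=b)
    return m&(h[...,1]>120)&(h[...,2]>50)
def caps(n,im,X,cal):
    out={}
    for c in HUE:
        m=huemask(im,c)&(X[...,2]>.074)&(X[...,2]<.088)
        m&=(abs(X[...,0]-.55)<.3)&(abs(X[...,1])<.4)
        v,u=np.where(m)
        if len(v)<4: out[c]=None; continue
        cc=(u.min()+u.max())/2,(v.min()+v.max())/2
        out[c]=(ray([cc],cal,.08)[0][:2].round(4),np.nanmean(X[m],0).round(4),len(v))
    return out
E
python3 - <<'E'
from h import *
for n in("top","scene"):
    im,X,c=cloud(n); print(n,caps(n,im,X,c))
    near=(abs(X[...,0]-.55)<.3)&(abs(X[...,1])<.35)
    slab=near&(X[...,2]>.026)&(X[...,2]<.038)
    g=cv2.cvtColor(im,cv2.COLOR_BGR2HSV)
    sock=np.zeros(slab.shape,bool)
    for k in HUE:
        m=slab&huemask(im,k); sock|=m; print(k,m.sum(),np.nanmean(X[m],0).round(4))
    dark=slab&(g[...,2]<110)&(g[...,1]<110)
    for nm,m in(("sock",sock),("dark",dark)):
        m=cv2.morphologyEx(m.astype(np.uint8),cv2.MORPH_OPEN,np.ones((2,2)))
        k,l,s,_=cv2.connectedComponentsWithStats(m)
        if nm=="dark": m=(l==1+s[1:,4].argmax()).astype(np.uint8)
        v,u=np.where(m); W=ray(np.c_[u,v].astype(float),c,.032)[:,:2].astype(np.float32)
        r=cv2.minAreaRect(W*1000); print(nm,len(v),r, cv2.boxPoints(r).round(0).tolist())
    # white pocket floors: rays at z=.01
    wm=near&(X[...,2]<.02)&(X[...,2]>.0)&(g[...,2]>110)
    if n=="top":
        k,l,s,ce=cv2.connectedComponentsWithStats(wm.astype(np.uint8))
        for i in range(1,k):
            if 60<s[i,4]<400: print(s[i],ray([ce[i]],c,.01)[0].round(4))
    cv2.imwrite(f"pics/{n}m.png",cv2.resize(np.where((slab)[...,None],im,im//3)[120:280,200:440],None,fx=3,fy=3))
E
```

```text
top {'blue': (array([0.5996, 0.2293]), array([0.5991, 0.2294, 0.0796]), 87), 'yellow': (array([0.6027, 0.1804]), array([0.6036, 0.1803, 0.0794]), 91), 'green': (array([0.6035, 0.1283]), array([0.6044, 0.1289, 0.0798]), 91), 'red': (array([0.6067, 0.0805]), array([0.6067, 0.0805, 0.0794]), 96)}
blue 249 [0.5963 0.2219 0.0318]
yellow 252 [0.5988 0.1746 0.0315]
green 231 [0.5981 0.1278 0.0318]
red 237 [0.5992 0.0783 0.0318]
sock 933 ((599.3076782226562, 150.32778930664062), (59.834476470947266, 196.95545959472656), 0.9876915812492371) [[568.0, 248.0], [571.0, 51.0], [631.0, 52.0], [628.0, 249.0]]
dark 1332 ((440.388427734375, 175.6038055419922), (197.85733032226562, 60.12741470336914), 83.2442398071289) [[399.0, 81.0], [459.0, 74.0], [482.0, 270.0], [422.0, 277.0]]
[383  73   8  28 121] [0.8163 0.0015 0.01  ]
[248 185  12  29 134] [0.5272 0.3364 0.01  ]
[280 225  17  15 193] [0.4518 0.2537 0.01  ]
[302 227  16  15 195] [0.4459 0.204  0.01  ]
[323 229  17  15 192] [0.44   0.1539 0.01  ]
[346 231  16  15 188] [0.4342 0.1038 0.01  ]
scene {'blue': (array([0.5943, 0.2336]), array([0.5978, 0.2321, 0.0788]), 54), 'yellow': (array([0.599 , 0.1858]), array([0.6013, 0.1848, 0.0785]), 63), 'green': (array([0.6005, 0.1334]), array([0.6039, 0.132 , 0.0792]), 43), 'red': (array([0.6031, 0.0849]), array([0.6051, 0.0841, 0.0786]), 49)}
blue 188 [0.5925 0.2329 0.0309]
yellow 195 [0.5952 0.1799 0.0307]
green 138 [0.5956 0.1322 0.0313]
red 144 [0.5952 0.083  0.0307]
sock 632 ((594.8020629882812, 156.6375732421875), (66.1107177734375, 197.38003540039062), 0.8340474367141724) [[560.0, 255.0], [563.0, 57.0], [629.0, 58.0], [626.0, 256.0]]
dark 1206 ((436.31048583984375, 183.0373992919922), (198.77432250976562, 64.59748840332031), 82.97127532958984) [[392.0, 88.0], [456.0, 80.0], [481.0, 278.0], [416.0, 286.0]]
```

Both views agree to about 4 mm: the vial tops come out at z≈0.079, pocket spacing at 50 mm, old rack yaw about +1° and dark rack yaw about −6.7°. I'm moving to above the red vial with the jaws turned across the row.

```bash
python3 -m pendant '2.5 -3.1 0 0 0 -0.1;2.5 -3.1 0 0 0 -0.1;2.5 -3.1 0 0 0 -0.1;2.5 -3.1 0 0 0 -0.1;2.5 -3.1 0 0 0 -0.1;2.5 -3.1 0 0 0 -0.1;2.5 -3.1 0 0 0 -0.1;2.5 -3.1 0 0 0 -0.1;2.5 -3.1 0 0 0 -0.1;2.5 -3.1 0 0 0 -0.1;2.5 -3.1 0 0 0 -0.1;2.5 -3.1 0 0 0 -0.1' 7
```

```text
time: 1.4
ee_pos: [0.5084, 0.2162, 0.2313]
tool_rot: [-90.0, 0.0, 1.6]
contact_force: [0.3, 0.1, -0.1]
width: 0.816
```

```bash
python3 -m pendant '2 -2.65 0 0 0 0;2 -2.65 0 0 0 0;2 -2.65 0 0 0 0;2 -2.65 -2 0 0 0;1.8 -2.7 -2 0 0 0;0 0 -2 0 0 0;0 0 -2 0 0 0;0 0 0 0 0 0;0 0 0 0 0 0'; python3 - <<'E'
from h import *
for n in("top","scene"):
    im,X,c=cloud(n); 
    cv2.imwrite(f"pics/{n}1.png",cv2.resize(im[110:280,220:460],None,fx=3,fy=3))
    if n=="scene":
        K,R,t=c; e=get_state()["ee_pos"]; p=K@(R@e+t); print(e, p[:2]/p[2])
E
```

```text
time: 2.3
ee_pos: [0.6056, 0.0848, 0.1514]
tool_rot: [-90.0, 0.0, 1.9]
contact_force: [0.3, 0.4, 0.6]
width: 0.816
[0.60645521 0.0848908  0.15247765] [331.42902464 134.78208855]
```

View pics/scene1.png

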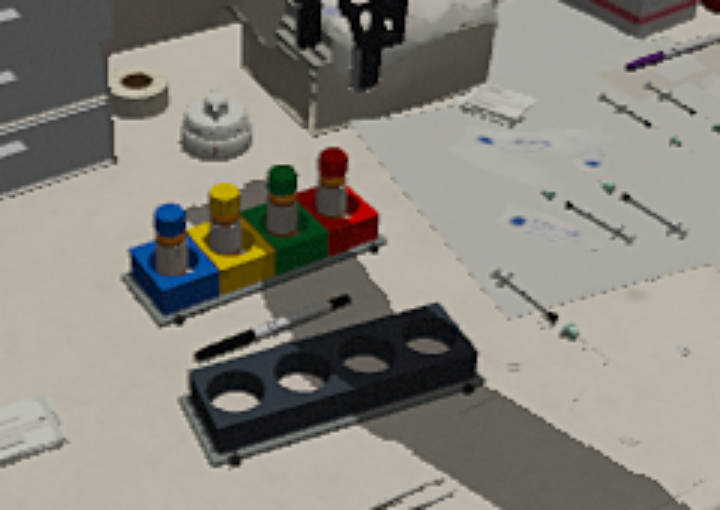

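The finger tips straddle the red cap's line (crop midpoint about (338,65), full-frame (333,132) against a predicted (331,135)). Next: descend, close and lift.

```bash
python3 -m pendant '0 -0.1 -2 0 0 0;0 0 -2 0 0 0;0 0 -2 0 0 0;0 0 -2 0 0 0;0 0 -2 0 0 0;0 0 -1 0 0 0;0 0 0 0 0 0;0 0 0 0 0 0'; python3 -m pendant '0 0 0 0 0 0;0 0 0 0 0 0;0 0 0 0 0 0;0 0 0 0 0 0;0 0 0 0 0 0;0 0 0 0 0 0;0 0 0 0 0 0;0 0 0 0 0 0;0 0 0 0 0 0' 0 35
```

```text
time: 3.2
ee_pos: [0.6065, 0.0837, 0.0424]
tool_rot: [-90.0, -0.1, 1.8]
contact_force: [-1.1, 0.3, 0.5]
width: 0.817
time: 4.1
ee_pos: [0.6061, 0.0835, 0.0418]
tool_rot: [-90.0, -0.0, 1.8]
contact_force: [-0.7, -0.4, 5.7]
width: 0.269
```

```bash
python3 -m pendant '0 0 1 0 0 0;0 0 2 0 0 0;0 0 3 0 0 0;0 0 3 0 0 0;0 0 2 0 0 0;-2.6 2.9 0 0 0 0;-2.6 2.9 0 0 0 0;-2.6 2.9 0 0 0 0;-2.6 2.9 0 0 0 0;-2.6 2.9 0 0 0 0;-2.6 2.75 0 0 0 0;0 0 0 0 0 0'; python3 -m pendant '0 0 0 0 0 0;0 0 0 0 0 0'; python3 - <<'E'
from h import *
for n in("top","scene"):
    im,X,c=cloud(n)
    m=huemask(im,"red")&(X[...,2]>.14)&(X[...,0]<.55); print(m.sum(),np.nanmean(X[m],0).round(4),np.nanmax(X[m],0) if m.any() else 0)
    cv2.imwrite(f"pics/{n}2.png",cv2.resize(im[110:280,220:460],None,fx=3,fy=3))
E
```

```text
time: 5.3
ee_pos: [0.4447, 0.2614, 0.1513]
tool_rot: [-89.8, 0.2, 2.4]
contact_force: [-0.2, -0.2, -0.7]
width: 0.274
time: 5.5
ee_pos: [0.4507, 0.2549, 0.1516]
tool_rot: [-90.0, -0.1, 1.7]
contact_force: [-0.9, -0.0, 0.7]
width: 0.273
0 [nan nan nan] 0
53 [0.4466 0.2618 0.1884] [0.46001902 0.26881627 0.22510338]<stdin>:4: RuntimeWarning: Mean of empty slice
```

View pics/scene2.png

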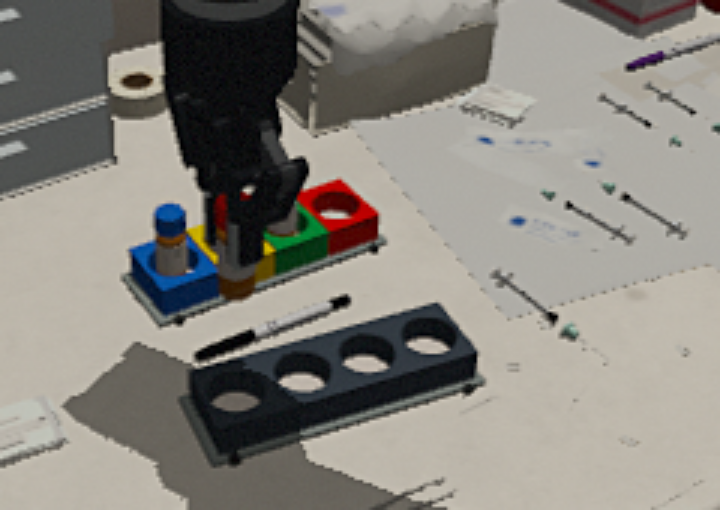

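The vial is held upright over the left pocket (crop (238,285), above the pocket at (238,390)). Lowering and releasing.

```bash
python3 -m pendant '0 0.1 -2 0 0 0;0 0 -2 0 0 0;0 0 -2 0 0 0;0 0 -2 0 0 0;0 0 -1 0 0 0;0 0 -1 0 0 0;0 0 -0.5 0 0 0;0 0 -0.2 0 0 0;0 0 0 0 0 0;0 0 0 0 0 0'
```

```text
time: 6.6
ee_pos: [0.4501, 0.2572, 0.0448]
tool_rot: [-90.0, -0.1, 1.8]
contact_force: [-0.1, -0.7, -0.4]
width: 0.269
```

Still 3 mm above pick height, with no contact yet.

```bash
python3 -m pendant '0 0 -0.2 0 0 0;0 0 0 0 0 0;0 0 0 0 0 0'; python3 -m pendant '0 0 0 0 0 0;0 0 0 0 0 0;0 0 0 0 0 0;0 0 0 0 0 0' 6; python3 -m pendant '0 0 2 0 0 0;0 0 3 0 0 0;0 0 3 0 0 0;0 0 3 0 0 0;2.5 -2 0 0 0 0;2.5 -2 0 0 0 0;2.5 -2 0 0 0 0;2.5 -2 0 0 0 0;2.5 -2 0 0 0 0;2.8 -2.5 0 0 0 0;0 0 0 0 0 0;0 0 0 0 0 0'; python3 - <<'E'
from h import *
for n in("top","scene"):
    im,X,c=cloud(n); print(caps(n,im,X,c))
    cv2.imwrite(f"pics/{n}3.png",cv2.resize(im[110:280,220:460],None,fx=3,fy=3))
E
```

```text
time: 6.9
ee_pos: [0.4497, 0.2571, 0.0424]
tool_rot: [-90.0, -0.0, 1.8]
contact_force: [-0.1, -0.3, 0.0]
width: 0.271
time: 7.3
ee_pos: [0.4497, 0.257, 0.0423]
tool_rot: [-90.0, -0.0, 1.8]
contact_force: [-0.8, 0.5, 0.6]
width: 0.703
time: 8.5
ee_pos: [0.6027, 0.131, 0.152]
tool_rot: [-90.0, 0.0, 1.7]
contact_force: [0.1, 0.9, -0.2]
width: 0.703
{'blue': (array([0.5996, 0.2293]), array([0.5992, 0.2294, 0.0793]), 86), 'yellow': (array([0.6027, 0.1804]), array([0.6038, 0.1802, 0.0794]), 91), 'green': None, 'red': (array([0.449 , 0.2528]), array([0.449 , 0.2535, 0.0795]), 94)}
{'blue': (array([0.5943, 0.2336]), array([0.5975, 0.2323, 0.0787]), 56), 'yellow': (array([0.599 , 0.1858]), array([0.6009, 0.1852, 0.0786]), 62), 'green': (array([0.6023, 0.1323]), array([0.6029, 0.132 , 0.0795]), 29), 'red': (array([0.4453, 0.2595]), array([0.4469, 0.2582, 0.0789]), 95)}
```

View pics/scene3.png

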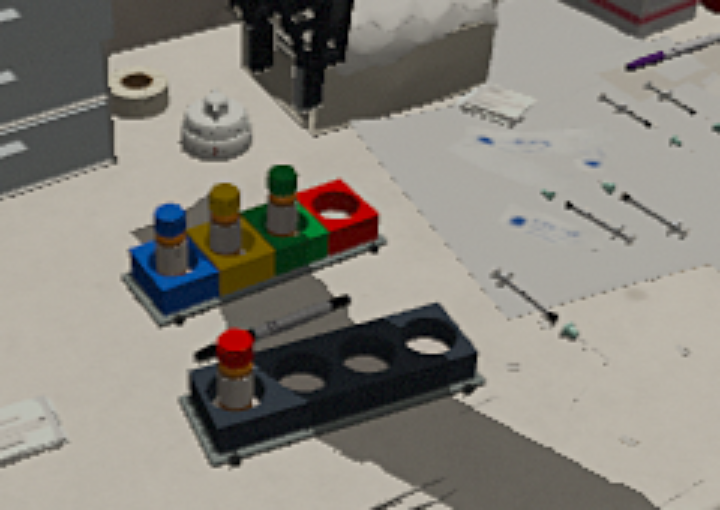

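Red stands upright in the left pocket (crop (236,350)). Its top-view position is within 2 mm of that pocket's floor centre. Green next.

```bash
python3 -m pendant '0.1 0.1 -2 0 0 0;0 0 -2 0 0 0;0 0 -2 0 0 0;0 0 -2 0 0 0;0 0 -2 0 0 0;0 0 -1 0 0 0;0 0 0 0 0 0;0 0 0 0 0 0'; python3 -m pendant '0 0 0 0 0 0;0 0 0 0 0 0;0 0 0 0 0 0;0 0 0 0 0 0;0 0 0 0 0 0;0 0 0 0 0 0;0 0 0 0 0 0;0 0 0 0 0 0' 0 35;  python3 -m pendant '0 0 1 0 0 0;0 0 2 0 0 0;0 0 3 0 0 0;0 0 3 0 0 0;0 0 2 0 0 0;-2.6 1.3 0 0 0 0;-2.6 1.3 0 0 0 0;-2.6 1.3 0 0 0 0;-2.6 1.3 0 0 0 0;-2.6 1.3 0 0 0 0;-2.8 1.1 0 0 0 0;0 0 0 0 0 0'; python3 -m pendant '0 0 0 0 0 0;0 0 0 0 0 0'
```

```text
time: 9.4
ee_pos: [0.6038, 0.1337, 0.0429]
tool_rot: [-90.0, -0.0, 1.9]
contact_force: [-0.3, 0.1, 0.9]
width: 0.703
time: 10.2
ee_pos: [0.6043, 0.1331, 0.0431]
tool_rot: [-90.0, -0.1, 1.8]
contact_force: [-1.2, 1.4, 6.3]
width: 0.268
time: 11.4
ee_pos: [0.4408, 0.2107, 0.1524]
tool_rot: [-90.0, 0.3, 2.1]
contact_force: [-0.0, 0.1, -0.7]
width: 0.269
time: 11.6
ee_pos: [0.4469, 0.2086, 0.1526]
tool_rot: [-90.0, -0.1, 1.8]
contact_force: [0.9, -0.4, -1.1]
width: 0.269
```

```bash
python3 -m pendant '-0.1 -0.1 -2 0 0 0;0 0 -2 0 0 0;0 0 -2 0 0 0;0 0 -2 0 0 0;0 0 -1 0 0 0;0 0 -1 0 0 0;0 0 -0.5 0 0 0;0 0 -0.4 0 0 0;0 0 0 0 0 0;0 0 0 0 0 0'; python3 -m pendant '0 0 0 0 0 0;0 0 0 0 0 0;0 0 0 0 0 0;0 0 0 0 0 0' 6; python3 -m pendant '0 0 2 0 0 0;0 0 3 0 0 0;0 0 3 0 0 0;0 0 3 0 0 0;2.6 -0.4 0 0 0 0;2.6 -0.4 0 0 0 0;2.6 -0.4 0 0 0 0;2.6 -0.4 0 0 0 0;2.6 -0.4 0 0 0 0;2.7 -0.4 0 0 0 0;0 0 0 0 0 0;0 0 0 0 0 0'; python3 - <<'E'
from h import *
for n in("top","scene"):
    im,X,c=cloud(n); print(caps(n,im,X,c))
E
```

```text
time: 12.6
ee_pos: [0.4449, 0.2081, 0.0437]
tool_rot: [-90.0, -0.0, 1.8]
contact_force: [0.1, 0.2, 0.5]
width: 0.27
time: 13.0
ee_pos: [0.4447, 0.208, 0.0434]
tool_rot: [-90.0, -0.0, 1.8]
contact_force: [-0.5, 0.2, -0.2]
width: 0.701
time: 14.2
ee_pos: [0.6013, 0.1836, 0.1529]
tool_rot: [-90.0, 0.1, 1.8]
contact_force: [-1.6, 0.1, 0.1]
width: 0.702
{'blue': None, 'yellow': None, 'green': None, 'red': None}
{'blue': (array([0.5943, 0.2336]), array([0.5966, 0.2329, 0.0788]), 59), 'yellow': (array([0.599 , 0.1858]), array([0.6013, 0.1848, 0.0785]), 60), 'green': (array([0.4434, 0.2071]), array([0.4441, 0.2071, 0.0796]), 55), 'red': (array([0.4453, 0.2595]), array([0.4471, 0.2584, 0.0788]), 95)}
```

Green is placed and standing. Yellow next.

```bash
python3 -m pendant '0.2 0 -2 0 0 0;0 0 -2 0 0 0;0 0 -2 0 0 0;0 0 -2 0 0 0;0 0 -2 0 0 0;0 0 -1 0 0 0;0 0 0 0 0 0;0 0 0 0 0 0'; python3 -m pendant '0 0 0 0 0 0;0 0 0 0 0 0;0 0 0 0 0 0;0 0 0 0 0 0;0 0 0 0 0 0;0 0 0 0 0 0;0 0 0 0 0 0;0 0 0 0 0 0' 0 35;  python3 -m pendant '0 0 1 0 0 0;0 0 2 0 0 0;0 0 3 0 0 0;0 0 3 0 0 0;0 0 2 0 0 0;-2.7 -0.4 0 0 0 0;-2.7 -0.4 0 0 0 0;-2.7 -0.4 0 0 0 0;-2.7 -0.4 0 0 0 0;-2.7 -0.4 0 0 0 0;-2.8 -0.6 0 0 0 0;0 0 0 0 0 0'; python3 -m pendant '0 0 0 0 0 0;0 0 0 0 0 0'
```

```text
time: 15.1
ee_pos: [0.6038, 0.1843, 0.0439]
tool_rot: [-90.0, -0.0, 1.9]
contact_force: [-0.3, 1.2, 0.3]
width: 0.706
time: 15.9
ee_pos: [0.6043, 0.1842, 0.0443]
tool_rot: [-90.0, -0.1, 1.8]
contact_force: [-0.2, 0.1, 6.0]
width: 0.273
time: 17.1
ee_pos: [0.4357, 0.1566, 0.1536]
tool_rot: [-90.1, 0.4, 1.9]
contact_force: [-0.3, -0.1, -0.5]
width: 0.269
time: 17.3
ee_pos: [0.4422, 0.1585, 0.1537]
tool_rot: [-90.0, -0.1, 1.8]
contact_force: [-0.1, 0.6, 0.4]
width: 0.274
```

```bash
python3 -m pendant '-0.2 -0.1 -2 0 0 0;0 0 -2 0 0 0;0 0 -2 0 0 0;0 0 -2 0 0 0;0 0 -1 0 0 0;0 0 -1 0 0 0;0 0 -0.5 0 0 0;0 0 -0.4 0 0 0;0 0 0 0 0 0;0 0 0 0 0 0'; python3 -m pendant '0 0 0 0 0 0;0 0 0 0 0 0;0 0 0 0 0 0;0 0 0 0 0 0' 6; python3 -m pendant '0 0 2 0 0 0;0 0 3 0 0 0;0 0 3 0 0 0;0 0 3 0 0 0;2.7 1.3 0 0 0 0;2.7 1.3 0 0 0 0;2.7 1.3 0 0 0 0;2.7 1.3 0 0 0 0;2.7 1.3 0 0 0 0;2.6 1.1 0 0 0 0;0 0 0 0 0 0;0 0 0 0 0 0'; python3 - <<'E'
from h import *
for n in("top","scene"):
    im,X,c=cloud(n); print(caps(n,im,X,c))
    cv2.imwrite(f"pics/{n}4.png",cv2.resize(im[110:280,220:460],None,fx=3,fy=3))
E
```

```text
time: 18.3
ee_pos: [0.439, 0.1571, 0.0446]
tool_rot: [-90.0, -0.0, 1.8]
contact_force: [-0.2, 0.2, -0.7]
width: 0.273
time: 18.7
ee_pos: [0.4387, 0.157, 0.0444]
tool_rot: [-90.0, -0.0, 1.8]
contact_force: [-0.2, -0.5, 0.3]
width: 0.7
time: 19.9
ee_pos: [0.5991, 0.2328, 0.1537]
tool_rot: [-90.0, 0.1, 1.8]
contact_force: [0.3, -0.1, -0.2]
width: 0.701
{'blue': None, 'yellow': None, 'green': None, 'red': None}
{'blue': (array([0.5943, 0.2336]), array([0.5967, 0.2328, 0.0786]), 59), 'yellow': (array([0.435 , 0.1599]), array([0.4374, 0.1585, 0.0788]), 83), 'green': (array([0.4434, 0.2071]), array([0.4442, 0.2065, 0.0793]), 54), 'red': (array([0.4465, 0.2588]), array([0.4475, 0.2581, 0.0788]), 92)}
```

View pics/scene4.png

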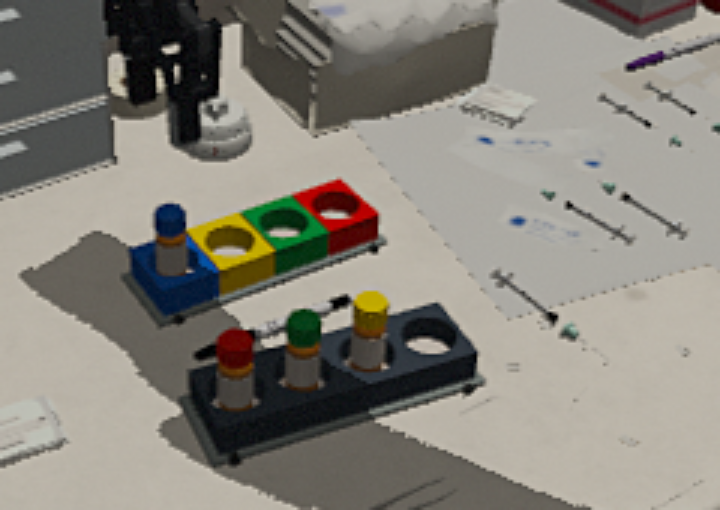

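Red, green and yellow all stand upright in pockets 1–3 (crop (236,350), (304,330), (370,315)). Blue is last.

```bash
python3 -m pendant '0 0 -2 0 0 0;0 0 -2 0 0 0;0 0 -2 0 0 0;0 0 -2 0 0 0;0 0 -2 0 0 0;0 0 -1 0 0 0;0 0 0 0 0 0;0 0 0 0 0 0'; python3 -m pendant '0 0 0 0 0 0;0 0 0 0 0 0;0 0 0 0 0 0;0 0 0 0 0 0;0 0 0 0 0 0;0 0 0 0 0 0;0 0 0 0 0 0;0 0 0 0 0 0' 0 35;  python3 -m pendant '0 0 1 0 0 0;0 0 2 0 0 0;0 0 3 0 0 0;0 0 3 0 0 0;0 0 2 0 0 0;-2.8 -2.1 0 0 0 0;-2.8 -2.1 0 0 0 0;-2.8 -2.1 0 0 0 0;-2.8 -2.1 0 0 0 0;-2.8 -2.1 0 0 0 0;-2.6 -2.1 0 0 0 0;0 0 0 0 0 0'; python3 -m pendant '0 0 0 0 0 0;0 0 0 0 0 0'
```

```text
time: 20.8
ee_pos: [0.5999, 0.2329, 0.045]
tool_rot: [-90.0, -0.0, 1.8]
contact_force: [0.5, -0.4, 0.2]
width: 0.703
time: 21.6
ee_pos: [0.6003, 0.2332, 0.0453]
tool_rot: [-90.0, -0.1, 1.8]
contact_force: [-0.6, 0.6, 5.4]
width: 0.269
time: 22.8
ee_pos: [0.4286, 0.1032, 0.1547]
tool_rot: [-90.2, 0.4, 1.6]
contact_force: [0.6, 0.1, -0.4]
width: 0.269
time: 23.0
ee_pos: [0.4351, 0.1079, 0.1547]
tool_rot: [-89.9, -0.1, 1.9]
contact_force: [-0.6, 0.3, -0.5]
width: 0.269
```

```bash
python3 -m pendant '0 0 -2 0 0 0;0 0 -2 0 0 0;0 0 -2 0 0 0;0 0 -2 0 0 0;0 0 -1 0 0 0;0 0 -1 0 0 0;0 0 -0.5 0 0 0;0 0 -0.4 0 0 0;0 0 0 0 0 0;0 0 0 0 0 0'; python3 -m pendant '0 0 0 0 0 0;0 0 0 0 0 0;0 0 0 0 0 0;0 0 0 0 0 0' 6; python3 -m pendant '0 0 2 0 0 0;0 0 3 0 0 0;0 0 3 0 0 0;0 0 3 0 0 0;2 -3 1 0 0 0;2 -3 1 0 0 0;2 -3 1 0 0 0;2 -3 1 0 0 0;2 -3 0 0 0 0;2 -3 0 0 0 0;0 -3 0 0 0 0;0 -3 0 0 0 0'; python3 -m pendant '0 -3 0 0 0 0;0 -3 0 0 0 0;0 -3 0 0 0 0;0 0 0 0 0 0;0 0 0 0 0 0;0 0 0 0 0 0'; python3 - <<'E'
from h import *
for n in("top","scene"):
    im,X,c=cloud(n); print(caps(n,im,X,c))
    cv2.imwrite(f"pics/{n}5.png",cv2.resize(im[110:280,220:460],None,fx=3,fy=3))
E
```

```text
time: 24.0
ee_pos: [0.434, 0.1071, 0.0457]
tool_rot: [-90.0, -0.1, 1.8]
contact_force: [0.5, -0.2, 0.1]
width: 0.272
time: 24.4
ee_pos: [0.4338, 0.107, 0.0454]
tool_rot: [-90.0, -0.0, 1.8]
contact_force: [-0.2, 0.6, -0.7]
width: 0.705
time: 25.6
ee_pos: [0.5538, -0.1343, 0.1951]
tool_rot: [-90.0, 0.0, 1.8]
contact_force: [-0.5, 0.4, -0.3]
width: 0.697
time: 26.2
ee_pos: [0.5537, -0.2213, 0.1951]
tool_rot: [-89.9, 0.0, 1.9]
contact_force: [0.3, 1.0, -0.1]
width: 0.705
{'blue': (array([0.4333, 0.1035]), array([0.4335, 0.1035, 0.0797]), 90), 'yellow': (array([0.4379, 0.1545]), array([0.4387, 0.1543, 0.0798]), 87), 'green': (array([0.4445, 0.2035]), array([0.4443, 0.2039, 0.0797]), 87), 'red': (array([0.449 , 0.2528]), array([0.4491, 0.2534, 0.0797]), 93)}
{'blue': (array([0.4303, 0.1083]), array([0.4317, 0.1077, 0.0789]), 69), 'yellow': (array([0.435 , 0.1599]), array([0.437 , 0.1581, 0.0786]), 85), 'green': (array([0.4421, 0.2079]), array([0.4431, 0.2073, 0.0794]), 69), 'red': (array([0.4453, 0.2595]), array([0.4471, 0.2584, 0.0787]), 97)}
```

View pics/scene5.png

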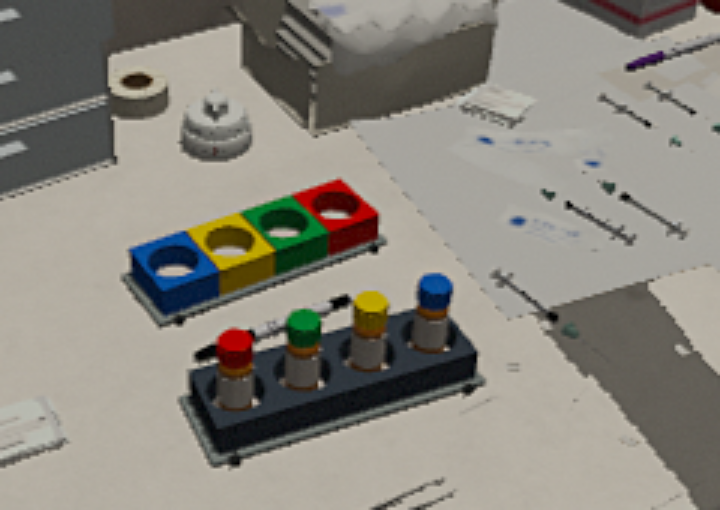

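View pics/top5.png

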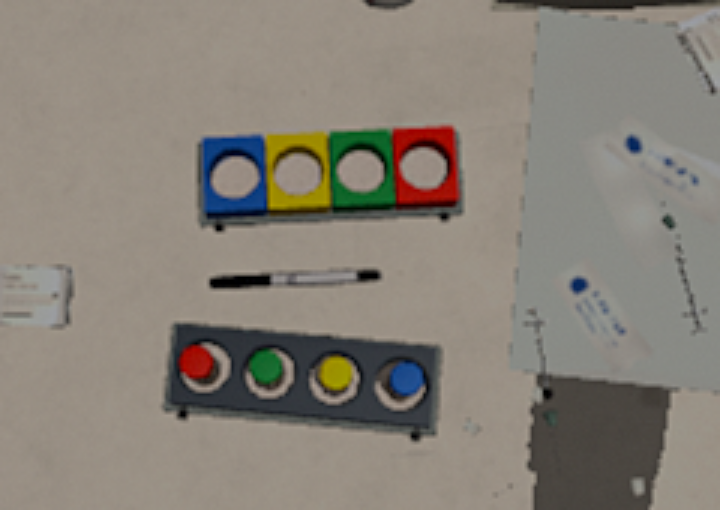

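All four vials stand centred in the dark rack in the order red, green, yellow, blue (top crop (197,363) to (406,379)), and the gripper is clear.

```bash
python3 -c "from workcell import *; print(finish_job())"
```

```text
the job is handed in; nothing more can be done
None
```

All four vials are in the dark grey rack in mirrored order, and I handed the job in at about 26 s of the 96 s allowed. The old row, left to right, was blue, yellow, green, red; the dark rack now holds red, green, yellow, blue.

- **Placing:** each vial was lowered to its pick-up height before release, so none was dropped. The force readings printed after each move stayed within about 6 N.
- **Last checks:** the top view put each vial within about 2 mm of its pocket centre. The tops measured 79–80 mm (80 expected), and in both pictures all four stood upright, with the gripper well clear.
- **Disagreement:** the two cameras differed by 4–5 mm in y. The top view read about 4 mm low against the gripper's own position; I corrected for that from the second vial on.

No check failed. The hand-in itself gave no verdict.

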